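Unstack the snack-bar canisters into their holders

TASK

The clean canisters have come back to the snack-bar counter in two piles. Take the piles apart and set each canister down gently into the shallow black-rimmed holder that matches its outline in shape and size, so that all five stand upright, flat on the floor of their own holders inside the rim. Do not tip any of them over on the way.

Things in the scene. Friction and masses are not known exactly. Their poses are not given: they have to be found in the camera images.
- oblong_c (a point): Centre (half-way up, on the upright axis) of the oblong canister: upright rectangular brushed-metal box with a flat inset wooden lid, 100 mm (its x) by 64 mm (its y), 50 mm high; z axis up. Loose, 0.07 to 0.4 kg. Stands on the table at the bottom of one pile.
- round_c (a point): Centre (half-way up, on the upright axis) of the large round canister: upright brushed-metal cylinder with a flat inset wooden lid, 68 mm across, 50 mm high (its yaw means nothing); z axis up. Loose, 0.07 to 0.4 kg. Stands on the table at the bottom of the other pile.
- square_c (a point): Centre (half-way up, on the upright axis) of the square canister: upright brushed-metal box with a flat inset wooden lid, 48 by 48 mm, 48 mm high; z axis up. Loose, 0.07 to 0.4 kg. Starts on top of either the oblong or the large round canister.
- smallround_c (a point): Centre (half-way up, on the upright axis) of the small round canister: upright brushed-metal cylinder with a flat inset wooden lid, 46 mm across, 48 mm high (its yaw means nothing); z axis up. Loose, 0.07 to 0.4 kg. Starts on top of whichever of the oblong and large round canisters does not carry the square one.
- slim_c (a point): Centre (half-way up, on the upright axis) of the slim canister, the smallest: upright rectangular brushed-metal box with a flat inset wooden lid, 46 mm (its x) by 26 mm (its y), 44 mm high; z axis up. Loose, 0.07 to 0.4 kg. Starts on top of the square canister.
- oblong_holder: Holder of the oblong canister: shallow dish with a black rim and a grey floor, fixed to the table, rectangular, recess 116 mm (its x) by 80 mm (its y), outside 124 by 88 mm; recess floor 4 mm above the table, rim 4 mm thick with its top 10 mm above the table. Origin at the centre of its underside, on the table; z axis up. 8 mm of play all round its canister.
- round_holder: Holder of the large round canister: shallow dish with a black rim and a grey floor, fixed to the table, round, recess 84 mm across, outside 92 mm; recess floor 4 mm above the table, rim 4 mm thick with its top 10 mm above the table. Origin at the centre of its underside, on the table; z axis up. 8 mm of play all round its canister.
- square_holder: Holder of the square canister: shallow dish with a black rim and a grey floor, fixed to the table, square, recess 64 by 64 mm, outside 72 by 72 mm; recess floor 4 mm above the table, rim 4 mm thick with its top 10 mm above the table. Origin at the centre of its underside, on the table; z axis up. 8 mm of play all round its canister.
- smallround_holder: Holder of the small round canister: shallow dish with a black rim and a grey floor, fixed to the table, round, recess 62 mm across, outside 70 mm; recess floor 4 mm above the table, rim 4 mm thick with its top 10 mm above the table. Origin at the centre of its underside, on the table; z axis up. 8 mm of play all round its canister.
- slim_holder: Holder of the slim canister: shallow dish with a black rim and a grey floor, fixed to the table, rectangular, recess 60 mm (its x) by 42 mm (its y), outside 68 by 50 mm; recess floor 4 mm above the table, rim 4 mm thick with its top 10 mm above the table. Origin at the centre of its underside, on the table; z axis up. 8 mm of play all round its canister.
Mind the look-alikes: they are no part of the job. What is shaped like the part that bears oblong_c but blue or pink is not meant.

How it is judged:
By the outcome, as a careful person would: the job done as asked, in the order asked, and still so for the second after the job is handed in, with the robot touching nothing.
It also fails if it takes over 134 s, if anything falls off the work surface, if the arm or the gripper's body presses on something with over 40 N, if the wrist force passes 120 N, or if a joint passes its speed limit or range.

ROBOT

A 7-joint arm with a two-finger parallel gripper is mounted at the origin on the work surface. World frame = base frame: x ahead of the robot, y to its left, z up, the work surface at z = 0. Lengths are in m, angles in rad, forces in N, time in s.
With the tool pointing down it reaches from about 0.4 to 0.925 m from the base axis. Payload 5.6 kg.
Tool frame: the origin (TCP) lies on the centre line of the jaws, within the pads' length; the fingertips stand 22 mm ahead of it and the grasp point (between the pads) lies 3 mm ahead of it; z points along the fingers, y is the line along which they close (so a half turn about z gives the same grasp; the last joint's range is limited). The gripper opens to 85 mm and grips with 20 to 120 N. Pads are 22 mm wide; open, the fingers measure 114 mm over their backs; the gripper's body (76 mm by 85 mm) begins 54 mm behind the grasp point. The pads swing forward as they close: fully open they stand 13 mm farther back than shut.
Start: joints at [1.074, 0.468, -0.012, 1.603, 0.006, 1.071, -0.056], TCP at [0.285, -0.584, 0.253] pointing down, gripper open.
Joint ranges: [-2.53, 2.53], [-0.31, 2.02], [-1.57, 1.55], [0.28, 2.44], [-1.29, 4.43], [0.15, 1.84], [-2.92, 2.92]. Speed limits (rad/s): [2.57, 2.57, 3.14, 3.14, 3.14, 3.14, 3.14].

INTERFACE

Orientations are given as a unit quaternion [x, y, z, w].
In Python, from rig import ctrl, imaging gives the robot as it stands.
- The arm moves only by the shell command python3 -m crank 'ROWS' [OPENING] [FORCE]. ROWS is JSON, a list of rows, each a list of 4 numbers: the shift along the tool's x, y, z in mm, then the turn about the tool's z in degrees. A call has 1 to 5 rows; each row shifts and turns the commanded pose from where the row before left it, along the tool's axes as they then stand; what a row does not reach is not made up. A row lasts 1/10 s, in which the tool goes at most 50 mm and 8.59 degrees, less where a joint would pass 70% of its speed; a pose out of reach is approached as far as the arm can. A call with a gripper value outside its range is refused whole. OPENING is the closure in counts, from 0 (fully open) to 255 (shut), set as the call begins (- or left out, the last holds). The fingers move at their own pace and stop on an object; FORCE is the grip in N (left out, the last holds). Time passes only in rows, so rows that do not move let the fingers close. It gives the time, the measured TCP pose, the force, the opening and the grip force at its end, in the units of the state.
- ctrl.read_state(): the state, without advancing time (a new reading comes with each control period).
- imaging.camera(name): name is "scene" or "top"; returns a dict with "image" (400x640x3 uint8, red, green, blue), "fx", "fy", "cx", "cy" (pixels), "view" (4x4, takes a point from world to camera coordinates). Camera axes: x right, y up, looking along -z (the intrinsics and any distortion apply to the point x, -y, -z); pixel columns grow to the right and rows downward; lengths in m; the calibration is good to about 2 mm. A picture is of the moment at which its call begins. There is no depth.
- ctrl.sign_off(): hands the job in; it is judged then, once.
Trained networks look in the newest picture that a camera, given by its name, has taken for a name from the list of things; names that differ only in an ending like _2 or _b are one class to them, and where a whole thing is asked for, a point or a joint stands for the part that bears it (a point fixed in the world has none). Each returns a list of dicts, best first, with "confidence" (0 to 1); they miss things now and then, are a little off and sometimes report something else, mostly with a low value. They report only what shows in the picture. A call takes as long as a camera call. They do not tell look-alikes from the thing itself.
- imaging.trace(camera, name): "pixels" (400x640 bool, what is visible of it) and "bbox" ([left, top, width, height] in pixels, round what is visible of it).
The state is a dict: "time_s": time; "joint_pos": joint angles; "joint_vel": joint speeds; "joint_efforts": joint torques, N m; "tcp_pos": TCP position; "orientation": TCP orientation; "contact_force": force on the tool from outside, world axes, zero at the start; "wrist_torque": the same for the moment, N m; "grip_width": opening from 0.0 (shut) to 1.0 (fully open); "grip_force": force on a finger pad.
Only numpy, scipy, OpenCV 4.12 (cv2) and the standard library are available. Lean on these libraries where they do the work, as an engineer would, in place of code of your own. Each camera call takes 0.05 s, during which the arm holds its last target. There are 200 camera calls.

## Working session

There is one attempt and no reset: what is moved stays moved. The work goes in short steps, Python scripts to look and compute and a shell command to move; the robot and the scene stay as the last step left them, time stands still between calls to the robot, and variables do not carry over. Pictures are saved under pics/ and viewed, at most 14 in all, crops included, and the job is handed in when it is done.

```bash
ls; mkdir -p pics; python3 - <<'E'
from rig import ctrl, imaging
import cv2,numpy as np
s=ctrl.read_state()
print({k:np.round(v,3).tolist() for k,v in s.items()})
for n in("scene","top"):
    c=imaging.camera(n); cv2.imwrite(f"pics/{n}0.png",c["image"][:,:,::-1])
    print(n,[c[k] for k in("fx","fy","cx","cy")],np.round(c["view"],4).tolist(),[k for k in c])
E
```

```text
pics
{'time_s': 0.0, 'joint_pos': [1.074, 0.468, -0.012, 1.604, 0.006, 1.071, -0.056], 'joint_vel': [-0.0, 0.0, -0.0, 0.001, 0.002, 0.0, 0.002], 'joint_efforts': [-0.0, -53.239, 0.021, -25.131, 0.011, 0.008, -0.0], 'tcp_pos': [0.285, -0.584, 0.252], 'orientation': [0.974, 0.225, -0.0, -0.001], 'contact_force': [0.351, 1.113, 0.081], 'wrist_torque': [-0.025, -0.048, 0.027], 'grip_force': 0.0, 'grip_width': 1.0}
scene [486.3068419408692, 486.3068419408692, 315.9621131992715, 195.4797951341541] [[0.5821, 0.8131, -0.0056, -0.3792], [-0.7009, 0.5052, 0.5035, 0.2347], [0.4122, -0.2891, 0.864, -1.4246], [0.0, 0.0, 0.0, 1.0]] ['image', 'fx', 'fy', 'cx', 'cy', 'view']
top [384.1542124128676, 384.1542124128676, 319.4644865649325, 202.00651835004848] [[0.0246, -0.9997, -0.0078, 0.0997], [0.9892, 0.0232, 0.1446, -0.4763], [-0.1443, -0.0113, 0.9895, -1.0832], [0.0, 0.0, 0.0, 1.0]] ['image', 'fx', 'fy', 'cx', 'cy', 'view']
```

View pics/scene0.png

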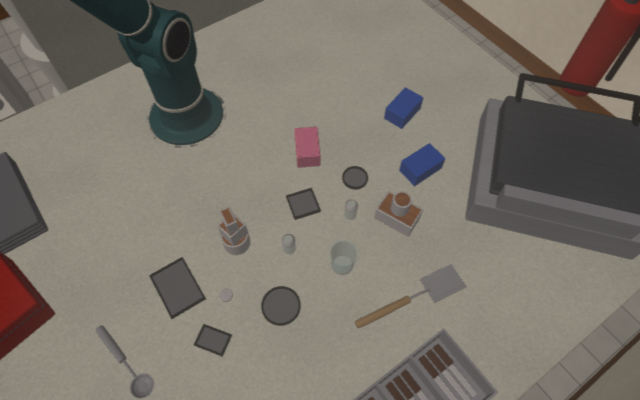

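View pics/top0.png

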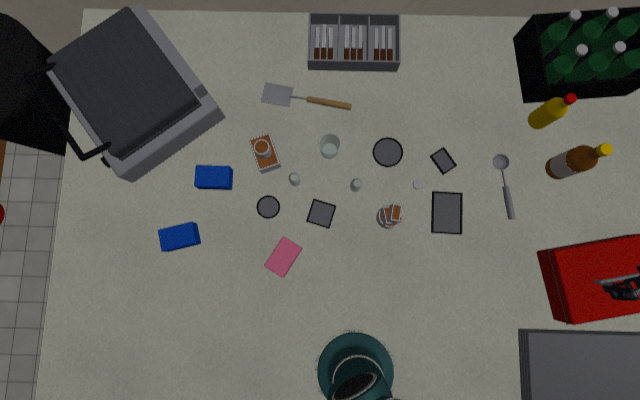

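The scene view shows the round/square/slim pile at about (232,232) and the oblong/small-round pile at about (400,210). In the top view these sit at about (389,215) and (264,150). The holders in the top view are oblong (447,212), slim (443,160), round (388,152), small round (268,207) and square (321,213). The blue and pink boxes are look-alikes, and the shakers and glass stand between the holders.

```bash
cat > h.py <<'E'
import numpy as np,cv2
from rig import ctrl,imaging
from scipy.optimize import minimize
DIM=dict(oblong=(.1,.064,.05),round=(.068,0,.05),square=(.048,.048,.048),smallround=(.046,0,.048),slim=(.046,.026,.044))
HD=dict(oblong=(.124,.088,.01),round=(.092,0,.01),square=(.072,.072,.01),smallround=(.07,0,.01),slim=(.068,.05,.01))
def proj(c,P):
    p=P@c["view"][:3,:3].T+c["view"][:3,3]
    return np.c_[c["cx"]+c["fx"]*p[:,0]/-p[:,2],c["cy"]+c["fy"]*p[:,1]/p[:,2]]
def ground(c,uv,z):
    d=np.array([(uv[0]-c["cx"])/c["fx"],-(uv[1]-c["cy"])/c["fy"],-1])
    R=c["view"][:3,:3];o=-R.T@c["view"][:3,3];d=R.T@d
    return o+d*(z-o[2])/d[2]
def outline(d,x,y,a):
    if d[1]==0: t=np.linspace(0,2*np.pi,48); q=d[0]/2*np.c_[np.cos(t),np.sin(t)]
    else: q=np.array([[1,1],[1,-1],[-1,-1],[-1,1]])*np.array(d[:2])/2
    return q@np.array([[np.cos(a),np.sin(a)],[-np.sin(a),np.cos(a)]])+[x,y]
def sil(c,d,z0,p,S=4):
    q=outline(d,*p); P=np.r_[np.c_[q,0*q[:,:1]+z0],np.c_[q,0*q[:,:1]+z0+d[2]]]
    m=np.zeros((400*S,640*S),np.uint8)
    cv2.fillConvexPoly(m,cv2.convexHull(np.round((proj(c,P)+.5)*S-.5).astype(np.int32)),1)
    return cv2.resize(m.astype(np.float32),(640,400),interpolation=cv2.INTER_AREA)
def fit(cm,d,z0,p0,yaws=True):
    # cm: list of (camera,mask)
    def cost(p):
        t=0
        for c,m in cm:
            s=sil(c,d,z0,p); t+=1-np.minimum(s,m).sum()/max(np.maximum(s,m).sum(),1)
        return t
    best=None
    for a in (np.arange(0,np.pi,np.pi/8) if d[1] else [0.]):
        if d[1] and d[0]==d[1] and a>=np.pi/2: break
        r=minimize(cost,[*p0,a],method="Nelder-Mead",options=dict(initial_simplex=np.array([[*p0,a],[p0[0]+.01,p0[1],a],[p0[0],p0[1]+.01,a],[*p0,a+.25]]),xatol=1e-4,fatol=1e-4))
        if best is None or r.fun<best.fun: best=r
    return best.x,best.fun
def det(c,name,key,uv,r=35):
    o=[t for t in imaging.trace(key,name)]
    o=[(t["confidence"],t["pixels"]) for t in o if np.hypot(*(np.array(t["bbox"][:2])+np.array(t["bbox"][2:])/2-uv))<r]
    return o[0] if o else None
def locate(cams,name,d,z0,guess,r=35):
    cm=[];inf=[]
    for k,c in cams.items():
        uv=proj(c,np.array([[*guess,z0+d[2]/2]]))[0]
        t=det(c,name,k,uv,r)
        if t: cm.append((c,t[1].astype(np.float32))); inf.append((k,round(t[0],2),int(t[1].sum())))
    if not cm: return None
    p,e=fit(cm,d,z0,guess)
    return np.round([*(p[:2]*1000),np.degrees(p[2])],1),round(e,3),inf
E
python3 - <<'E'
from h import *
cams={k:imaging.camera(k) for k in("scene","top")}
T=cams["top"]
for n,uv in dict(oblong=(447,212),slim=(443,160),round=(388,152),smallround=(268,207),square=(321,213)).items():
    g=ground(T,uv,.005)[:2]; print(n,"holder",np.round(g*1000),locate(cams,n+"_holder",HD[n],0,g))
for n,uv,z0 in (("slim",(393,212),.098),("square",(392,213),.05),("round",(388,217),0),("smallround",(262,147),.05),("oblong",(265,153),0)):
    g=ground(T,uv,z0+.03)[:2]; print(n,np.round(g*1000),locate(cams,n+"_c",DIM[n],z0,g))
E
```

```text
oblong holder [ 457. -268.] (array([ 454.5, -266.5,   -3. ]), np.float64(0.077), [('scene', 0.75, 1923), ('top', 0.92, 1258)])
slim holder [ 616. -260.] (array([ 612.7, -258.9,   34.6]), np.float64(0.144), [('scene', 0.93, 738), ('top', 0.93, 376)])
round holder [637. -93.] (array([636.3, -91.1,  16.9]), np.float64(0.119), [('scene', 0.58, 1249), ('top', 0.78, 674)])
smallround holder [459. 265.] (array([457.7, 266.1,  14.1]), np.float64(0.243), [('scene', 0.69, 464), ('top', 0.82, 382)])
square holder [445. 106.] (array([443.4, 105.4,  73.2]), np.float64(0.202), [('scene', 0.94, 744), ('top', 0.66, 506)])
slim [438. -86.] (array([435. , -91.4,  -9.5]), np.float64(0.248), [('scene', 0.88, 295), ('top', 0.7, 214)])
square [441. -92.] (array([435.4, -89.3,  98.7]), np.float64(1.146), [('scene', 0.72, 340), ('top', 0.69, 119)])
round [435. -89.] (array([443.9, -93.8,  -1.2]), np.float64(0.53), [('scene', 0.82, 387)])
smallround [622. 279.] (array([616.9, 278.3,  16.4]), np.float64(0.193), [('scene', 0.78, 400), ('top', 0.58, 275)])
oblong [618. 277.] (array([617.8, 276.9, 200.3]), np.float64(0.683), [('scene', 0.8, 896), ('top', 0.92, 595)])
```

```bash
python3 - <<'E'
import cv2
a=cv2.imread("pics/scene0.png");b=cv2.imread("pics/top0.png")
r=lambda i,x,y:cv2.resize(i[y:y+70,x:x+70],(390,390),interpolation=cv2.INTER_CUBIC)
cv2.imwrite("pics/crop.png",cv2.resize(cv2.vconcat([cv2.hconcat([r(a,198,198),r(a,365,175)]),cv2.hconcat([r(b,355,180),r(b,230,115)])]),(600,600)))
E
```

```text
(no output)
```

View pics/crop.png

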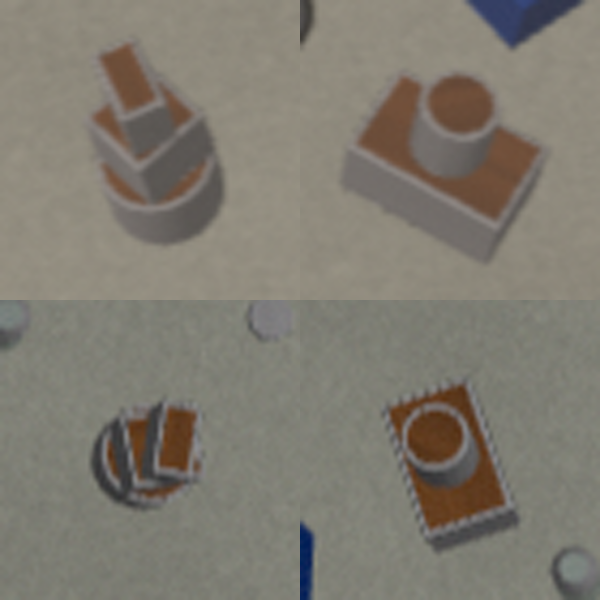

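```bash
cat > go.py <<'E'
# usage: go.py x y z yaw (mm, deg) -> turn first, then shift in the turned tool axes (mm)
import sys,numpy as np
from rig import ctrl
s=ctrl.read_state(); q=s["orientation"]; p=np.array(s["tcp_pos"])*1000
yaw=np.degrees(2*np.arctan2(q[1],q[0]))
x,y,z,a=map(float,sys.argv[1:5])
t=(yaw-a+90)%180-90
if len(sys.argv)>5: t+=float(sys.argv[5])
n=np.radians(yaw-t); d=np.array([x,y,z])-p
print("pos",np.round(p,1),"yaw",round(yaw,1),"t",round(s["time_s"],2),"j1,j7",np.round(np.array(s["joint_pos"])[[0,6]],2),"grip",round(s["grip_width"],3),round(s["grip_force"],1),"F",np.round(s["contact_force"],1))
print("turn",round(t,1),"shift",np.round([d[0]*np.cos(n)+d[1]*np.sin(n),d[0]*np.sin(n)-d[1]*np.cos(n),-d[2]],1))
E
python3 go.py 435 -91.4 253 -9.5; python3 -m crank '[[0,0,0,7],[0,0,0,7],[0,0,0,7],[0,0,0,7],[0,0,0,7.5]]' 0 40; python3 go.py 435 -91.4 253 -9.5
```

```text
pos [ 284.9 -584.2  253.3] yaw 26.0 t 1.2 j1,j7 [ 1.07 -0.06] grip 0.994 0.0 F [ 0.1  0.  -0.4]
turn 35.5 shift [ 6.670e+01 -5.108e+02  3.000e-01]
time_s: 1.7
tcp_pos: [0.2849, -0.5842, 0.2533]
orientation: [0.996, -0.085, 0.0, 0.0]
contact_force: [0.3, -0.1, 0.8]
grip_width: 1.0
grip_force: 0.0
pos [ 284.9 -584.2  253.3] yaw -9.8 t 1.7 j1,j7 [ 0.98 -0.63] grip 1.0 0.0 F [ 0.3 -0.1  0.8]
turn -0.3 shift [ 6.670e+01 -5.108e+02  3.000e-01]
```

```bash
python3 -m crank '[[6,-46,0,0],[6,-46,0,0],[6,-46,0,0],[6,-46,0,0],[6,-46,0,0]]' >/dev/null; python3 -m crank '[[6,-46,0,0],[6,-46,0,0],[6,-46,0,0],[6,-46,0,0],[6,-46,0,0]]' >/dev/null;python3 -m crank '[[7,-51,0,0],[0,0,0,0],[0,0,0,0]]' >/dev/null; python3 go.py 435 -91.4 137 -9.5
```

```text
pos [435.2 -91.8 253.4] yaw -9.3 t 3.0 j1,j7 [ 0.32 -1.63] grip 1.005 0.0 F [-0.9 -0.2  0.3]
turn 0.2 shift [ -0.2  -0.4 116.4]
```

```bash
python3 -m crank '[[0,0,30,0],[0,0,30,0],[0,0,28,0],[0,0,18,0],[0,0,10,0]]' >/dev/null; python3 go.py 435 -91.4 137 -9.5; python3 - <<'E'
from h import *
o=[]
for k,x,y in(("scene",180,170),("top",350,175)):
    c=imaging.camera(k); o.append(cv2.resize(c["image"][y:y+80,x:x+80,::-1],(390,390),interpolation=cv2.INTER_CUBIC))
cv2.imwrite("pics/d1.png",cv2.hconcat(o))
E
```

```text
pos [433.7 -94.3 135.8] yaw -9.7 t 3.5 j1,j7 [ 0.3  -1.69] grip 0.999 0.0 F [ 0.1 -0.6  0.1]
turn -0.2 shift [ 0.8 -3.  -1.2]
```

View pics/d1.png

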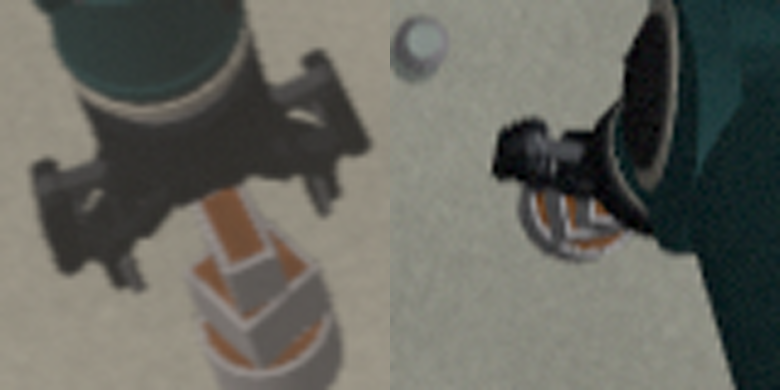

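The fingers straddle the slim canister: tips at crop (125,285) and (325,205), canister at about (238,235). I'll correct the small drift and close.

```bash
python3 -m crank '[[0,0,0,0],[0,0,0,0]]' >/dev/null; python3 go.py 435 -91.4 137 -9.5; python3 -m crank '[[1,-2,-1,0],[0,0,0,0],[0,0,0,0]]' 120 30|grep grip; python3 -m crank '[[0,0,0,0],[0,0,0,0],[0,0,0,0],[0,0,0,0]]' 255 30|grep grip;python3 -m crank '[[0,0,0,0],[0,0,0,0],[0,0,0,0],[0,0,0,0]]'|grep grip; python3 go.py 435 -91.4 137 -9.5
```

```text
pos [435.6 -93.2 138.2] yaw -9.5 t 3.8 j1,j7 [ 0.3  -1.69] grip 1.001 0.0 F [-0.1 -0.2  0.4]
turn -0.0 shift [-0.9 -1.6  1.2]
grip_width: 0.533
grip_force: 0.0
grip_width: 0.295
grip_force: 30.0
grip_width: 0.302
grip_force: 30.2
pos [436.4 -91.  138.5] yaw -9.5 t 4.9 j1,j7 [ 0.29 -1.69] grip 0.302 30.2 F [-0.2 -0.2  6.1]
turn -0.0 shift [-1.4  0.7  1.5]
```

```bash
python3 -m crank '[[0,0,-5,0],[0,0,-10,0],[0,0,-20,0],[0,0,-35,0],[0,0,-35,0]]'|grep -E "force|wid";python3 -m crank '[[0,0,-10,0],[0,0,0,-8],[0,0,0,-8],[0,0,0,-8],[0,0,0,-8]]'>/dev/null; python3 -m crank '[[0,0,0,-8],[0,0,0,-4],[0,0,0,0]]'|grep grip; python3 go.py 612.7 -258.9 253 34.6
```

```text
contact_force: [1.0, -0.7, -1.2]
grip_width: 0.295
grip_force: 29.6
grip_width: 0.299
grip_force: 29.6
pos [435.7 -90.9 252.9] yaw 34.5 t 6.2 j1,j7 [ 0.38 -0.88] grip 0.299 29.6 F [ 0.4  0.1 -0.6]
turn -0.1 shift [ 5.030e+01  2.388e+02 -1.000e-01]
```

```bash
python3 -m crank '[[10,48,0,0],[10,48,0,0],[10,48,0,0],[10,48,0,0],[10,47,0,0]]' >/dev/null;python3 -m crank '[[0,0,0,0],[0,0,0,0],[0,0,0,0]]' >/dev/null; python3 go.py 612.7 -258.9 70 34.6;  python3 -m crank '[[0,0,40,0],[0,0,40,0],[0,0,40,0],[0,0,40,0],[0,0,23,0]]' >/dev/null; python3 -m crank '[[0,0,0,0],[0,0,0,0],[0,0,0,0]]' >/dev/null; python3 go.py 612.7 -258.9 44.5 34.6; python3 - <<'E'
from h import *
o=[]
for k,x,y in(("scene",170,290),("top",400,120)):
    c=imaging.camera(k); o.append(cv2.resize(c["image"][y:y+80,x:x+80,::-1],(390,390),interpolation=cv2.INTER_CUBIC))
cv2.imwrite("pics/d2.png",cv2.hconcat(o))
E
```

```text
pos [ 612.1 -258.2  252.8] yaw 34.5 t 7.0 j1,j7 [ 0.47 -0.69] grip 0.299 30.0 F [ 0.1  1.  -0.8]
turn -0.1 shift [1.000e-01 9.000e-01 1.828e+02]
pos [ 614.2 -259.6   72.9] yaw 34.5 t 7.8 j1,j7 [ 0.45 -0.72] grip 0.298 29.9 F [-0.1  0.1  0.1]
turn -0.1 shift [-0.8 -1.4 28.4]
```

View pics/d2.png

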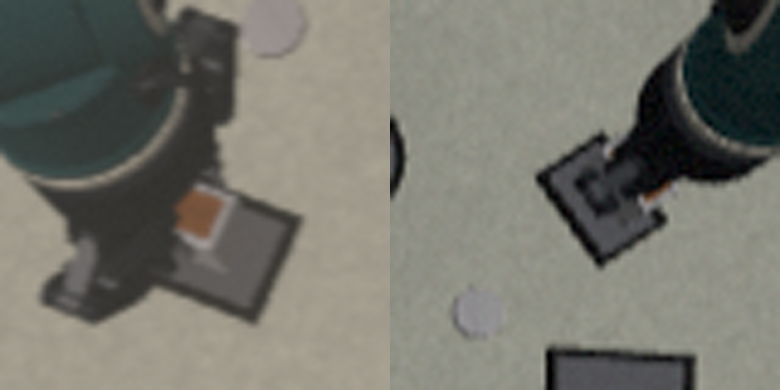

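Holder corners in the top crop are (605,135), (540,180), (600,265) and (665,220). Its long side is at about 35°, and the canister is lined up over it.

```bash
python3 -m crank '[[-1,-1,10,0],[0,0,8,0],[0,0,5,0],[0,0,0,0],[0,0,0,0]]' |grep for; python3 go.py 612.7 -258.9 44.5 34.6; python3 -m crank '[[0,0,2,0],[0,0,1,0],[0,0,0,0]]' |grep for; python3 go.py 612.7 -258.9 44.5 34.6;python3 -m crank '[[0,0,1,0],[0,0,1,0],[0,0,0,0]]' |grep for; python3 go.py 612.7 -258.9 44.5 34.6
```

```text
contact_force: [0.1, -0.4, -0.4]
grip_force: 29.9
pos [ 611.3 -259.3   46.8] yaw 34.5 t 8.4 j1,j7 [ 0.45 -0.73] grip 0.299 29.9 F [ 0.1 -0.4 -0.4]
turn -0.1 shift [1.4 0.5 2.3]
contact_force: [-0.1, -0.3, 0.9]
grip_force: 30.2
pos [ 611.7 -259.4   44.6] yaw 34.5 t 8.7 j1,j7 [ 0.45 -0.73] grip 0.298 30.2 F [-0.1 -0.3  0.9]
turn -0.1 shift [1.1 0.2 0.1]
contact_force: [-5.2, 1.5, 13.1]
grip_force: 31.8
pos [ 611.7 -259.4   44.5] yaw 34.5 t 9.0 j1,j7 [ 0.45 -0.73] grip 0.302 31.8 F [-5.2  1.5 13.1]
turn -0.1 shift [1.1 0.2 0. ]
```

```bash
python3 -m crank '[[0,0,-1,0],[0,0,0,0],[0,0,0,0],[0,0,0,0]]' 120 |grep for; python3 -m crank '[[0,0,-10,0],[0,0,-25,0],[0,0,-50,0],[0,0,-50,0],[0,0,-50,0]]' >/dev/null; python3 -m crank '[[0,0,-40,0],[0,0,0,0],[0,0,0,0]]' 0 |grep grip; python3 go.py 435 -90 253 0; python3 - <<'E'
from h import *
cams={k:imaging.camera(k) for k in("scene","top")}
for k in cams: cv2.imwrite(f"pics/{k}3.png",cams[k]["image"][:,:,::-1])
g=np.array([.435,-.0913])
print(locate(cams,"square_c",DIM["square"],.05,g))
print("slim",locate(cams,"slim_c",DIM["slim"],.004,np.array([.6127,-.2589])))
E
```

```text
contact_force: [-1.2, -0.9, -0.1]
grip_force: 0.0
grip_width: 0.992
grip_force: 0.0
pos [ 611.7 -259.4  270. ] yaw 34.5 t 10.2 j1,j7 [ 0.47 -0.69] grip 0.992 0.0 F [-0.7 -0.4 -0.4]
turn 34.5 shift [-176.7 -169.4   17. ]
(array([436.2, -90.3,  12. ]), np.float64(0.143), [('scene', 0.57, 591), ('top', 0.7, 361)])
slim (array([ 610.1, -259.9,   34.7]), np.float64(0.233), [('scene', 0.53, 382), ('top', 0.46, 193)])
```

View pics/scene3.png

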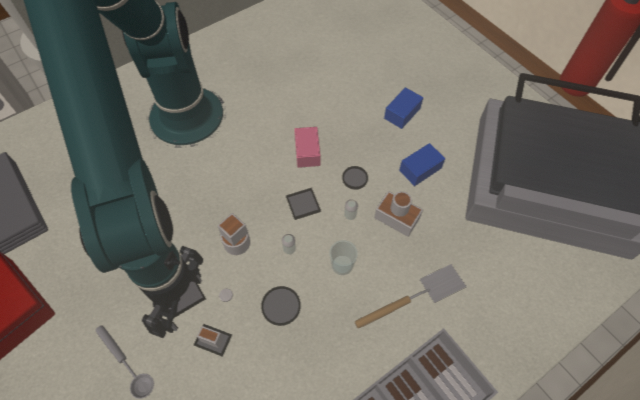

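The slim canister sits inside its holder at (208,337). The square one, at scene (233,230), is next.

```bash
python3 -m crank '[[0,0,0,7.5],[0,0,0,7.5],[0,0,0,7.5],[0,0,0,0]]' >/dev/null; python3 go.py 436.2 -90.3 253 12
```

```text
pos [ 611.2 -259.1  267.4] yaw 12.0 t 10.9 j1,j7 [ 0.41 -1.05] grip 1.001 0.0 F [-0.3 -0.2  0.7]
turn -0.0 shift [-136.1 -201.5   14.4]
```

```bash
python3 -m crank '[[-27,-40,3,0],[-27,-40,3,0],[-27,-40,3,0],[-27,-40,3,0],[-28,-41,2,0]]' >/dev/null; python3 -m crank '[[0,0,0,0],[0,0,0,0],[0,0,30,0],[0,0,40,0],[0,0,30,0]]' >/dev/null; python3 -m crank '[[0,0,0,0],[0,0,0,0],[0,0,0,0]]' >/dev/null;python3 go.py 436.2 -90.3 90 12
```

```text
pos [438.2 -91.5 155.7] yaw 12.0 t 12.2 j1,j7 [ 0.28 -1.3 ] grip 0.998 0.0 F [0.8 0.5 0.7]
turn -0.0 shift [-1.7 -1.6 65.7]
```

```bash
python3 -m crank '[[-1,-1,25,0],[0,0,25,0],[0,0,14,0],[0,0,0,0],[0,0,0,0]]' >/dev/null;python3 go.py 436.2 -90.3 90 12; python3 -m crank '[[0,0,0,0],[0,0,0,0],[0,0,0,0],[0,0,0,0],[0,0,0,0]]' 100 30|grep grip; python3 -m crank '[[0,0,0,0],[0,0,0,0],[0,0,0,0],[0,0,0,0]]' 255 30|grep grip; python3 go.py 436.2 -90.3 90 12
```

```text
pos [436.6 -90.5  91.5] yaw 12.0 t 12.7 j1,j7 [ 0.26 -1.34] grip 1.001 0.0 F [ 0.  -0.6 -0.1]
turn -0.0 shift [-0.4 -0.2  1.5]
grip_width: 0.609
grip_force: 0.0
grip_width: 0.558
grip_force: 32.2
pos [435.6 -90.2  90.5] yaw 12.0 t 13.6 j1,j7 [ 0.26 -1.34] grip 0.558 32.2 F [-1.6  0.8  5.3]
turn -0.0 shift [0.6 0.2 0.5]
```

```bash
python3 -m crank '[[0,0,-5,0],[0,0,-10,0],[0,0,-25,0],[0,0,-40,0],[0,0,-40,0]]'|grep force;python3 -m crank '[[0,0,-10,7],[0,0,0,7],[0,0,0,7],[0,0,0,8],[0,0,0,0]]'|grep grip; python3 go.py 443.4 105.4 220 -16.8
python3 - <<'E'
from h import *
cams={k:imaging.camera(k) for k in("scene","top")}
print(locate(cams,"square_holder",HD["square"],0,np.array([.4434,.1054])))
for k in cams: print(locate({k:cams[k]},"square_holder",HD["square"],0,np.array([.4434,.1054])))
E
```

```text
contact_force: [1.1, -0.0, -2.2]
grip_force: 31.6
grip_width: 0.553
grip_force: 31.6
pos [435.1 -90.2 220.7] yaw -17.0 t 14.6 j1,j7 [ 0.24 -1.77] grip 0.553 31.6 F [ 0.5 -0.3 -0.5]
turn -0.2 shift [ -48.6 -189.6    0.7]
(array([443.1, 105.9,  73.7]), np.float64(0.099), [('scene', 0.79, 728), ('top', 0.78, 614)])
(array([443.1, 106. , -16.3]), np.float64(0.04), [('scene', 0.79, 728)])
(array([443.6, 106.5,  73.9]), np.float64(0.056), [('top', 0.78, 614)])
```

```bash
python3 -m crank '[[-10,-38,0,0],[-10,-38,0,0],[-10,-38,0,0],[-10,-38,0,0],[-9,-38,0,0]]' >/dev/null; python3 -m crank '[[0,0,0,0],[0,0,0,0],[0,0,40,0],[0,0,50,0],[0,0,50,0]]' >/dev/null; python3 -m crank '[[0,0,0,0],[0,0,0,0],[0,0,0,0]]' >/dev/null;python3 go.py 443.2 106 44.5 -16.3
```

```text
pos [446.3 105.8  83. ] yaw -17.1 t 16.2 j1,j7 [-0.11 -2.35] grip 0.555 32.6 F [ 0.8 -0.5 -2.4]
turn -0.8 shift [-3.   0.7 38.5]
```

```bash
python3 - <<'E'
from h import *
o=[]
for k,x,y in(("scene",265,165),("top",285,170)):
    c=imaging.camera(k); o.append(cv2.resize(c["image"][y:y+80,x:x+80,::-1],(390,390),interpolation=cv2.INTER_CUBIC))
cv2.imwrite("pics/d4.png",cv2.hconcat(o))
E
```

```text
(no output)
```

View pics/d4.png

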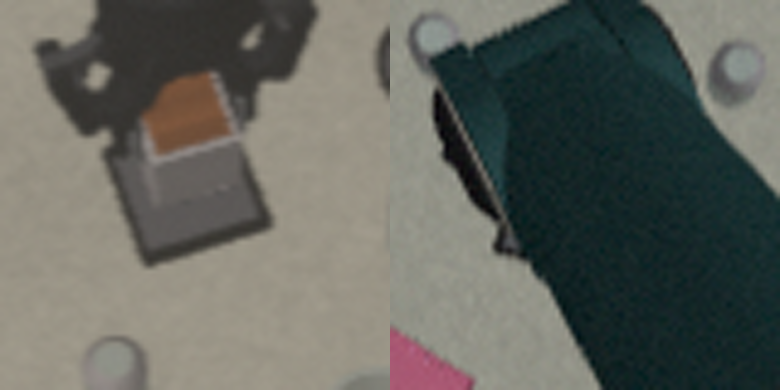

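The square canister is lined up over its holder: scene crop corners (105,155), (150,262) and (270,225). Lowering.

```bash
python3 -m crank '[[-3,0.5,15,-0.5],[0,0,12,0],[0,0,8,0],[0,0,0,0],[0,0,0,0]]' |grep for; python3 go.py 443.2 106 44.5 -16.3; python3 -m crank '[[0,0,1,0],[0,0,1,0],[0,0,0,0]]' |grep for; python3 go.py 443.2 106 44.5 -16.3
```

```text
contact_force: [0.5, 0.1, -2.1]
grip_force: 32.7
pos [441.4 106.3  45.5] yaw -16.5 t 16.8 j1,j7 [-0.14 -2.37] grip 0.557 32.7 F [ 0.5  0.1 -2.1]
turn -0.2 shift [ 1.8 -0.2  1. ]
contact_force: [-2.8, -0.7, 10.3]
grip_force: 34.2
pos [441.6 106.4  44.5] yaw -16.5 t 17.1 j1,j7 [-0.14 -2.38] grip 0.555 34.2 F [-2.8 -0.7 10.3]
turn -0.2 shift [ 1.6 -0.1  0. ]
```

Contact with the floor. Release, rise, then go back and measure the remaining items.

```bash
python3 -m crank '[[0,0,-1,0],[0,0,0,0],[0,0,0,0],[0,0,0,0]]' 60 |grep for; python3 -m crank '[[0,0,-10,0],[0,0,-25,0],[0,0,-50,0],[0,0,-50,0],[0,0,-50,0]]' >/dev/null; python3 -m crank '[[0,0,-20,0],[0,0,0,-8],[0,0,0,-8],[0,0,0,0]]' 0 |grep grip; python3 go.py 617 278 230 0; python3 - <<'E'
from h import *
cams={k:imaging.camera(k) for k in("scene","top")}
def L(*a):
    print(a[0],locate(cams,*a))
    for k in cams: print("  ",k,locate({k:cams[k]},*a))
L("square_c",DIM["square"],.004,np.array([.443,.106]))
L("round_c",DIM["round"],0,np.array([.436,-.09]))
L("smallround_c",DIM["smallround"],.05,np.array([.617,.278]))
L("smallround_holder",HD["smallround"],0,np.array([.4577,.2661]))
L("round_holder",HD["round"],0,np.array([.6363,-.0911]))
L("oblong_holder",HD["oblong"],0,np.array([.4545,-.2665]))
E
```

```text
contact_force: [-0.1, 0.4, -0.5]
grip_force: 0.0
grip_width: 1.005
grip_force: 0.0
pos [441.  106.2 250.1] yaw -0.5 t 18.4 j1,j7 [-0.   -1.95] grip 1.005 0.0 F [ 0.2 -0.1 -0.6]
turn -0.5 shift [ 176.  -171.8   20.1]
square_c (array([443.8, 104.9,  75.7]), np.float64(0.069), [('scene', 0.73, 504)])
   scene (array([443.8, 104.9,  75.7]), np.float64(0.069), [('scene', 0.73, 504)])
   top None
round_c (array([437.9, -92.1,   5.1]), np.float64(0.165), [('scene', 0.63, 756), ('top', 0.69, 470)])
   scene (array([437. , -91.1,  12.6]), np.float64(0.07), [('scene', 0.63, 756)])
   top (array([436.7, -92. ,  -8.6]), np.float64(0.09), [('top', 0.69, 470)])
smallround_c (array([616.2, 277.5,  10.6]), np.float64(0.239), [('scene', 0.59, 440), ('top', 0.63, 235)])
   scene (array([616.1, 277.4,  12.6]), np.float64(0.052), [('scene', 0.59, 440)])
   top (array([617.8, 277.9,   5.3]), np.float64(0.183), [('top', 0.63, 235)])
smallround_holder (array([459.9, 265. ,   7.7]), np.float64(0.123), [('scene', 0.98, 497), ('top', 0.92, 417)])
   scene (array([460. , 265. ,   4.2]), np.float64(0.042), [('scene', 0.98, 497)])
   top (array([459.1, 265.2,  10.6]), np.float64(0.074), [('top', 0.92, 417)])
round_holder (array([635.8, -92.1,  11. ]), np.float64(0.123), [('scene', 0.56, 1207), ('top', 0.88, 687)])
   scene (array([636.6, -92.5,   2.9]), np.float64(0.052), [('scene', 0.56, 1207)])
   top (array([634.9, -92.2,  16.6]), np.float64(0.07), [('top', 0.88, 687)])
oblong_holder (array([ 454.5, -266.3,   -2.9]), np.float64(0.081), [('scene', 0.72, 2028), ('top', 0.72, 1299)])
   scene (array([ 455.1, -267.1,   -2.8]), np.float64(0.04), [('scene', 0.72, 2028)])
   top (array([ 454.6, -265.9,   -3.2]), np.float64(0.037), [('top', 0.72, 1299)])
```

```bash
python3 -m crank '[[35,-34,0,0],[35,-34,0,0],[35,-34,0,0],[35,-34,0,0],[35,-35,0,0]]' >/dev/null; python3 -m crank '[[0,0,0,0],[0,0,0,0],[0,0,35,0],[0,0,35,0],[0,0,30,0]]' >/dev/null; python3 -m crank '[[0,0,0,0],[0,0,0,0],[0,0,0,0]]' >/dev/null;python3 go.py 616.4 277.6 90 0
```

```text
pos [618.7 275.9 151.9] yaw -0.5 t 21.0 j1,j7 [-0.26 -2.22] grip 1.0 0.0 F [0.7 0.3 0.4]
turn -0.5 shift [-2.3 -1.7 61.9]
```

```bash
python3 -m crank '[[-2,-2,25,0],[0,0,25,0],[0,0,12,0],[0,0,0,0],[0,0,0,0]]' >/dev/null;python3 go.py 616.4 277.6 90 0; python3 -m crank '[[0,0,0,0],[0,0,0,0],[0,0,0,0],[0,0,0,0],[0,0,0,0]]' 105 30|grep grip; python3 -m crank '[[0,0,0,0],[0,0,0,0],[0,0,0,0],[0,0,0,0]]' 255 30|grep grip; python3 go.py 616.4 277.6 90 0
```

```text
pos [616.5 278.1  88.7] yaw -0.5 t 21.5 j1,j7 [-0.28 -2.24] grip 0.997 0.0 F [-0.2 -0.5 -0.1]
turn -0.5 shift [-0.1  0.5 -1.3]
grip_width: 0.589
grip_force: 0.0
grip_width: 0.528
grip_force: 31.0
pos [615.8 277.9  87.6] yaw -0.5 t 22.4 j1,j7 [-0.28 -2.24] grip 0.528 31.0 F [-0.4  0.2  2.6]
turn -0.5 shift [ 0.6  0.3 -2.4]
```

```bash
python3 -m crank '[[0,0,-5,0],[0,0,-10,0],[0,0,-25,0],[0,0,-40,0],[0,0,-40,0]]'|grep force; python3 -m crank '[[-31,2.5,0,0],[-31,2.5,0,0],[-31,2.5,0,0],[-31,2.5,0,0],[-32,2.5,0,0]]'|grep grip;  python3 -m crank '[[0,0,0,0],[0,0,0,0],[0,0,45,0],[0,0,45,0],[0,0,35,0]]' >/dev/null; python3 -m crank '[[0,0,0,0],[0,0,0,0],[0,0,0,0]]' >/dev/null;python3 go.py 459.7 265 42 0;python3 - <<'E'
from h import *
o=[]
for k,x,y in(("scene",315,125),("top",230,160)):
    c=imaging.camera(k); o.append(cv2.resize(c["image"][y:y+80,x:x+80,::-1],(390,390),interpolation=cv2.INTER_CUBIC))
cv2.imwrite("pics/d5.png",cv2.hconcat(o))
E
```

```text
contact_force: [0.5, -0.1, -1.6]
grip_force: 31.1
grip_width: 0.529
grip_force: 31.1
pos [461.3 267.5  84.2] yaw -0.5 t 24.2 j1,j7 [-0.33 -2.4 ] grip 0.531 31.5 F [ 0.2 -0.2 -1.7]
turn -0.5 shift [-1.6  2.5 42.2]
```

View pics/d5.png

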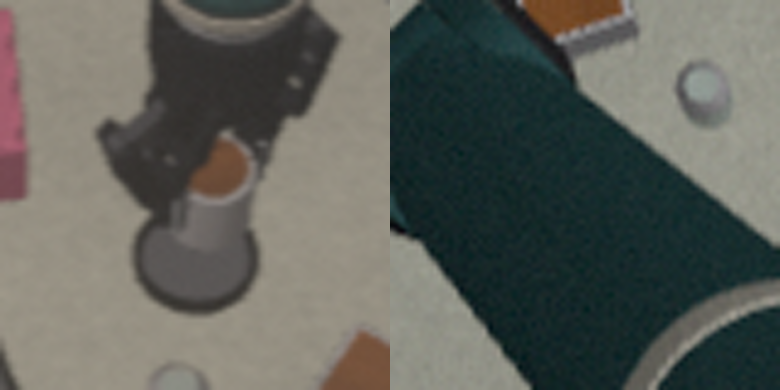

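The small round canister hangs over its holder (scene crop ring centre about (197,255)), slightly to the right. I'll apply the correction while lowering.

```bash
python3 -m crank '[[-1.5,2.5,15,0],[0,0,15,0],[0,0,8,0],[0,0,0,0],[0,0,0,0]]' |grep for; python3 go.py 459.7 265 42 0; python3 - <<'E'
from h import *
cams={"scene":imaging.camera("scene")}
print(locate(cams,"smallround_c",DIM["smallround"],.006,np.array([.46,.265])))
E
```

```text
contact_force: [0.5, -0.1, -1.5]
grip_force: 31.5
pos [458.1 264.3  44.3] yaw -0.5 t 24.8 j1,j7 [-0.36 -2.43] grip 0.529 31.5 F [ 0.5 -0.1 -1.5]
turn -0.5 shift [ 1.6 -0.7  2.3]
(array([459.2, 266.5,  14.3]), np.float64(0.294), [('scene', 0.65, 271)])
```

```bash
python3 -m crank '[[0,0,1,0],[0,0,1,0],[0,0,0,0]]' |grep for; python3 go.py 459.7 265 42 0; python3 -m crank '[[0,0,1,0],[0,0,0,0]]' |grep for; python3 go.py 459.7 265 42 0
```

```text
contact_force: [-0.2, 0.4, -2.2]
grip_force: 31.5
pos [458.  264.1  42.3] yaw -0.5 t 25.2 j1,j7 [-0.36 -2.43] grip 0.532 31.5 F [-0.2  0.4 -2.2]
turn -0.5 shift [ 1.7 -0.9  0.3]
contact_force: [-0.2, 0.1, 1.2]
grip_force: 31.9
pos [458.1 264.1  41.5] yaw -0.5 t 25.4 j1,j7 [-0.36 -2.43] grip 0.531 31.9 F [-0.2  0.1  1.2]
turn -0.5 shift [ 1.6 -0.9 -0.5]
```

```bash
python3 -m crank '[[0,0,0,0],[0,0,0,0],[0,0,0,0],[0,0,0,0]]' 60 |grep for; python3 -m crank '[[0,0,-10,0],[0,0,-25,0],[0,0,-50,0],[0,0,-50,0],[0,0,-50,0]]' >/dev/null; python3 -m crank '[[0,-30,-20,-7],[0,-40,0,-7],[0,-40,0,-7],[0,0,0,0],[0,0,0,0]]' 0 |grep grip; python3 go.py 617 278 90 21; python3 - <<'E'
from h import *
cams={k:imaging.camera(k) for k in("scene","top")}
cv2.imwrite("pics/scene6.png",cams["scene"]["image"][:,:,::-1])
def L(*a):
    print(a[0],locate(cams,*a))
    for k in cams: print("  ",k,locate({k:cams[k]},*a))
L("smallround_c",DIM["smallround"],.004,np.array([.459,.265]))
L("oblong_c",DIM["oblong"],0,np.array([.618,.277]))
E
```

```text
contact_force: [1.0, -0.0, 0.1]
grip_force: 0.0
grip_width: 0.997
grip_force: 0.0
pos [443.7 373.3 246.6] yaw 20.6 t 26.8 j1,j7 [-0.38 -2.16] grip 0.997 0.0 F [-0.3 -1.6 -0.2]
turn -0.4 shift [127.6 151.1 156.6]
smallround_c (array([459.6, 263.2,  -4. ]), np.float64(0.361), [('scene', 0.91, 314), ('top', 0.62, 202)])
   scene (array([459.2, 264.1,   6.4]), np.float64(0.173), [('scene', 0.91, 314)])
   top (array([459.3, 264.2,   4.9]), np.float64(0.186), [('top', 0.62, 202)])
oblong_c (array([617.7, 277. ,  22.5]), np.float64(0.06), [('top', 0.76, 801)])
   scene None
   top (array([617.7, 277. ,  22.5]), np.float64(0.06), [('top', 0.76, 801)])
```

View pics/scene6.png

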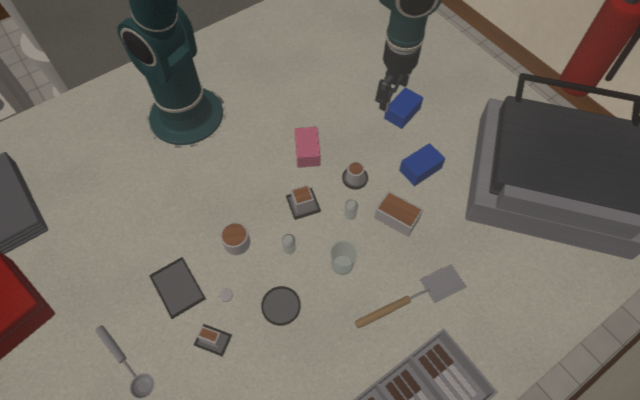

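Slim (210,337), square (303,198) and small round (355,173) are all seated in their holders. The oblong one at (398,213) is next.

```bash
python3 -m crank '[[25,30,0,-1.5],[25,30,0,0],[25,30,0,0],[25,30,0,0],[25,30,0,0]]' >/dev/null; python3 -m crank '[[0,0,0,0],[0,0,0,0],[0,0,40,0],[0,0,50,0],[0,0,30,0]]' >/dev/null; python3 -m crank '[[0,0,0,0],[0,0,0,0],[0,0,0,0]]' >/dev/null;python3 go.py 617.7 277 40 22;  python3 - <<'E'
from h import *
cams={k:imaging.camera(k) for k in("scene","top")}
o=[]
for k,x,y in(("scene",360,165),("top",225,110)):
    o.append(cv2.resize(cams[k]["image"][y:y+80,x:x+80,::-1],(390,390),interpolation=cv2.INTER_CUBIC))
cv2.imwrite("pics/d7.png",cv2.hconcat(o))
E
```

```text
pos [616.9 281.1 129.1] yaw 22.0 t 28.6 j1,j7 [-0.21 -1.89] grip 1.001 0.0 F [-0.4 -1.   0.1]
turn 0.0 shift [-0.8  4.1 89.1]
```

View pics/d7.png

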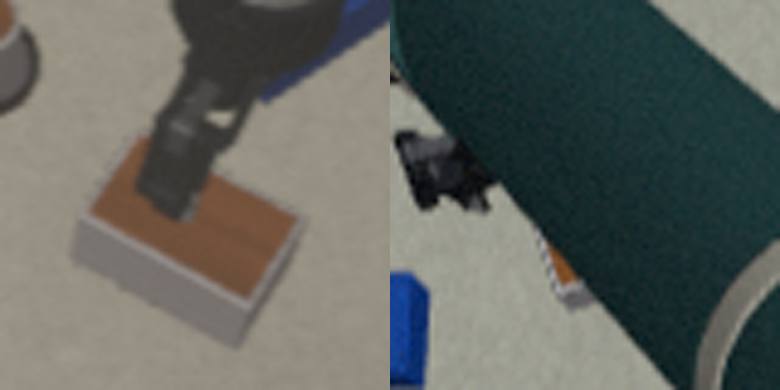

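The fingers are centred over the oblong canister (scene crop centre about (190,220)). I'll correct 4 mm and descend.

```bash
python3 -m crank '[[-1,4,20,0],[0,0,15,0],[0,0,10,0],[0,0,0,0],[0,0,0,0]]' |grep for;python3 go.py 617.7 277 40 22; python3 -m crank '[[0,0,15,0],[0,0,15,0],[0,0,10,0],[0,0,0,0],[0,0,0,0]]' |grep for;python3 go.py 617.7 277 40 22
```

```text
contact_force: [0.5, 0.7, 0.2]
grip_force: 0.0
pos [616.6 275.9  81.4] yaw 22.0 t 29.2 j1,j7 [-0.22 -1.9 ] grip 0.998 0.0 F [0.5 0.7 0.2]
turn 0.0 shift [ 1.5 -0.6 41.4]
contact_force: [-0.4, -0.2, 0.4]
grip_force: 0.0
pos [616.3 275.5  40.6] yaw 22.0 t 29.7 j1,j7 [-0.23 -1.92] grip 1.001 0.0 F [-0.4 -0.2  0.4]
turn 0.0 shift [ 1.9 -0.9  0.6]
```

```bash
python3 -m crank '[[1,-1,0,0],[0,0,0,0],[0,0,0,0],[0,0,0,0]]' 50 40|grep grip; python3 -m crank '[[0,0,0,0],[0,0,0,0],[0,0,0,0],[0,0,0,0],[0,0,0,0]]' 255 40|grep grip; python3 go.py 617.7 277 40 22;python3 -m crank '[[0,0,-5,0],[0,0,-10,0],[0,0,-25,0],[0,0,-40,0],[0,0,-40,0]]'|grep force;python3 -m crank '[[0,0,-40,0],[0,0,0,0]]'|grep force; python3 go.py 454.6 -266.4 200 -3
```

```text
grip_width: 0.804
grip_force: 0.0
grip_width: 0.74
grip_force: 46.6
pos [617.4 277.   41.8] yaw 22.0 t 30.6 j1,j7 [-0.23 -1.92] grip 0.74 46.6 F [-1.5 -0.4  6.1]
turn -0.0 shift [0.3 0.1 1.8]
contact_force: [0.6, 0.7, -3.2]
grip_force: 45.5
contact_force: [0.6, 1.0, -2.5]
grip_force: 45.8
pos [619.9 278.6 208.4] yaw 22.0 t 31.3 j1,j7 [-0.19 -1.86] grip 0.74 45.8 F [ 0.6  1.  -2.5]
turn 25.0 shift [-136.6  553.     8.4]
```

```bash
python3 -m crank '[[0,0,0,6],[0,0,0,6.5],[0,0,0,6.5],[0,0,0,6],[0,0,0,0]]' >/dev/null; python3 -m crank '[[-10,42,0,0],[-10,42,0,0],[-10,42,0,0],[-10,42,0,0],[-10,42,0,0]]'|grep grip;python3 -m crank '[[-10,42,0,0],[-10,42,0,0],[-10,42,0,0],[-10,42,0,0],[-10,42,0,0]]'|grep grip;python3 -m crank '[[-12,42,0,0],[-12,42,0,0],[-12,42,0,0],[0,0,0,0],[0,0,0,0]]'|grep grip; python3 go.py 454.6 -266.4 100 -3
```

```text
grip_width: 0.74
grip_force: 45.9
grip_width: 0.737
grip_force: 45.9
grip_width: 0.741
grip_force: 46.1
pos [ 451.8 -262.2  200.9] yaw -3.0 t 33.3 j1,j7 [ 0.62 -1.23] grip 0.741 46.1 F [ 1.   0.6 -3.8]
turn -0.0 shift [  3.    4.  100.9]
```

```bash
python3 -m crank '[[3,4,30,0],[0,0,35,0],[0,0,25,0],[0,0,10,0],[0,0,0,0]]' >/dev/null; python3 -m crank '[[0,0,0,0],[0,0,0,0]]' >/dev/null; python3 go.py 454.6 -266.4 45.8 -3;python3 - <<'E'
from h import *
cams={k:imaging.camera(k) for k in("scene","top")}
o=[]
for k,x,y in(("scene",135,235),("top",400,165)):
    o.append(cv2.resize(cams[k]["image"][y:y+90,x:x+90,::-1],(390,390),interpolation=cv2.INTER_CUBIC))
cv2.imwrite("pics/d8.png",cv2.hconcat(o))
E
```

```text
pos [ 456.6 -265.7  102.7] yaw -3.0 t 34.0 j1,j7 [ 0.6  -1.27] grip 0.74 46.0 F [ 0.4  0.  -2.9]
turn 0.0 shift [-2.   0.8 56.9]
```

View pics/d8.png

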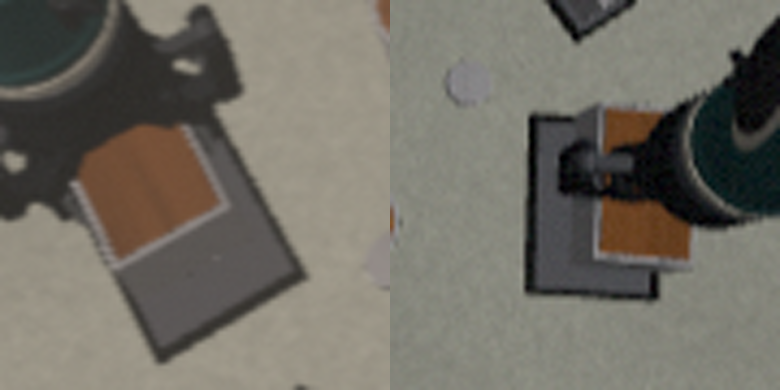

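The oblong canister is parallel to its holder, with height parallax shifting it up and right. Lower and measure before setting down.

```bash
python3 -m crank '[[-2,1,15,0],[0,0,15,0],[0,0,12,0],[0,0,3,0],[0,0,0,0]]' >/dev/null; python3 -m crank '[[0,0,0,0],[0,0,0,0]]' >/dev/null; python3 go.py 454.6 -266.4 45.8 -3;python3 - <<'E'
from h import *
cams={k:imaging.camera(k) for k in("scene","top")}
for k in cams: print(k,locate({k:cams[k]},"oblong_c",DIM["oblong"],.015,np.array([.4546,-.2664])))
E
```

```text
pos [ 453.9 -266.6   56.9] yaw -3.0 t 34.8 j1,j7 [ 0.59 -1.28] grip 0.739 46.0 F [ 0.   0.1 -4. ]
turn -0.0 shift [ 0.7 -0.3 11.1]
scene (array([ 457. , -269. ,  179.7]), np.float64(0.348), [('scene', 0.97, 967)])
top (array([ 453.3, -266.8,   -2.9]), np.float64(0.475), [('top', 0.65, 546)])
```

Centred within about 3 mm (8 mm play). Setting down.

```bash
python3 -m crank '[[0,0,5,0],[0,0,3,0],[0,0,1,0],[0,0,0,0],[0,0,0,0]]' |grep for; python3 go.py 454.6 -266.4 45.8 -3; python3 -m crank '[[0,0,1,0],[0,0,1,0],[0,0,0,0]]' |grep for; python3 go.py 454.6 -266.4 45.8 -3
```

```text
contact_force: [-0.1, -0.3, -1.9]
grip_force: 46.1
pos [ 453.4 -266.4   47.2] yaw -3.0 t 35.5 j1,j7 [ 0.58 -1.29] grip 0.74 46.1 F [-0.1 -0.3 -1.9]
turn -0.0 shift [ 1.2 -0.   1.4]
contact_force: [-1.1, 0.3, 3.0]
grip_force: 46.7
pos [ 453.6 -266.5   45.8] yaw -3.0 t 35.8 j1,j7 [ 0.58 -1.29] grip 0.743 46.7 F [-1.1  0.3  3. ]
turn -0.0 shift [ 1.  -0.1 -0. ]
```

```bash
python3 -m crank '[[0,0,0,0],[0,0,0,0],[0,0,0,0],[0,0,0,0],[0,0,0,0]]' 0 |grep grip; python3 -m crank '[[0,0,-10,0],[0,0,-25,0],[0,0,-40,0],[0,0,-50,0],[0,0,-40,0]]' |grep contact; python3 -m crank '[[0,0,0,0],[0,0,0,0]]' >/dev/null; python3 - <<'E'
from h import *
cams={k:imaging.camera(k) for k in("scene","top")}
for k in cams: print(k,locate({k:cams[k]},"oblong_c",DIM["oblong"],.004,np.array([.4546,-.2664])))
for k in cams: print(k,locate({k:cams[k]},"round_c",DIM["round"],0,np.array([.437,-.0915])))
E
python3 go.py 437 -91.5 150 -3
```

```text
grip_width: 1.001
grip_force: 0.0
contact_force: [1.0, -1.2, -0.2]
scene (array([ 454.4, -268.4,  176.2]), np.float64(0.051), [('scene', 0.76, 1495)])
top (array([ 453. , -266.4,  178.7]), np.float64(0.209), [('top', 0.61, 799)])
scene (array([436.3, -91.6,   6.5]), np.float64(0.089), [('scene', 0.95, 741)])
top (array([435.2, -90.7,   9.4]), np.float64(0.044), [('top', 0.73, 535)])
pos [ 452.9 -266.   209.1] yaw -3.0 t 37.3 j1,j7 [ 0.63 -1.23] grip 1.0 0.0 F [ 0.5 -0.4  0.1]
turn 0.0 shift [ -25.  -173.5   59.1]
```

Oblong is seated. Now the round canister at (436.2,-91.3).

```bash
python3 -m crank '[[-5,-35,0,0],[-5,-35,0,0],[-5,-35,0,0],[-5,-35,0,0],[-6,-33,0,0]]' >/dev/null; python3 -m crank '[[0,0,0,0],[0,0,0,0],[0,0,40,0],[0,0,40,0],[0,0,20,0]]' >/dev/null; python3 -m crank '[[0,0,0,0],[0,0,0,0],[0,0,0,0]]' >/dev/null;python3 go.py 436.2 -91.3 40 -3
```

```text
pos [437.6 -93.  111.3] yaw -3.1 t 38.6 j1,j7 [ 0.36 -1.65] grip 1.006 0.0 F [-0.4  0.   0.6]
turn -0.1 shift [-1.4 -1.6 71.3]
```

```bash
python3 -m crank '[[-1,-1.5,20,0],[0,0,10,0],[0,0,0,0],[0,0,0,0]]' |grep con;python3 go.py 436.2 -91.3 40 -3; python3 -m crank '[[0,0,20,0],[0,0,12,0],[0,0,8,0],[0,0,0,0],[0,0,0,0]]' |grep con;python3 go.py 436.2 -91.3 40 -3;  python3 -m crank '[[0,0,0,0],[0,0,0,0],[0,0,0,0],[0,0,0,0]]' 40 40|grep grip; python3 -m crank '[[0,0,0,0],[0,0,0,0],[0,0,0,0],[0,0,0,0],[0,0,0,0]]' 255 40|grep grip; python3 go.py 436 -91.3 40 -3
```

```text
contact_force: [-0.1, 1.2, 0.8]
pos [436.  -90.8  80.8] yaw -3.0 t 39.0 j1,j7 [ 0.34 -1.68] grip 0.999 0.0 F [-0.1  1.2  0.8]
turn -0.0 shift [ 0.2  0.5 40.8]
contact_force: [0.9, 0.3, -0.4]
pos [435.7 -90.7  40.4] yaw -3.0 t 39.5 j1,j7 [ 0.31 -1.71] grip 0.995 0.0 F [ 0.9  0.3 -0.4]
turn 0.0 shift [0.5 0.6 0.4]
grip_width: 0.841
grip_force: 0.0
grip_width: 0.785
grip_force: 43.5
pos [435.7 -90.7  40.7] yaw -3.0 t 40.4 j1,j7 [ 0.31 -1.71] grip 0.785 43.5 F [-1.7 -1.3  6.5]
turn -0.0 shift [0.3 0.6 0.7]
```

```bash
python3 -m crank '[[0,0,-5,0],[0,0,-10,0],[0,0,-25,0],[0,0,-40,0],[0,0,-40,0]]'|grep force;python3 -m crank '[[40,-1,0,0],[40,-1,0,0],[40,-2,0,0],[40,-2,0,0],[40,-2,0,0]]'|grep force;python3 -m crank '[[0,0,0,0],[0,0,0,0],[0,0,40,0],[0,0,25,0],[0,0,5,0]]'|grep grip; python3 -m crank '[[0,0,0,0],[0,0,0,0]]' >/dev/null; python3 go.py 635.9 -92.2 44.7 -3;python3 - <<'E'
from h import *
cams={k:imaging.camera(k) for k in("scene","top")}
o=[]
for k,x,y in(("scene",235,255),("top",345,105)):
    o.append(cv2.resize(cams[k]["image"][y:y+90,x:x+90,::-1],(390,390),interpolation=cv2.INTER_CUBIC))
cv2.imwrite("pics/d9.png",cv2.hconcat(o))
E
```

```text
contact_force: [1.0, -0.4, -4.3]
grip_force: 46.2
contact_force: [0.2, -0.2, -3.5]
grip_force: 46.6
grip_width: 0.784
grip_force: 46.3
pos [636.4 -93.3  91.9] yaw -3.0 t 42.1 j1,j7 [ 0.27 -1.69] grip 0.78 46.3 F [-0.  -0.7 -3.3]
turn -0.0 shift [-0.5 -1.1 47.2]
```

View pics/d9.png

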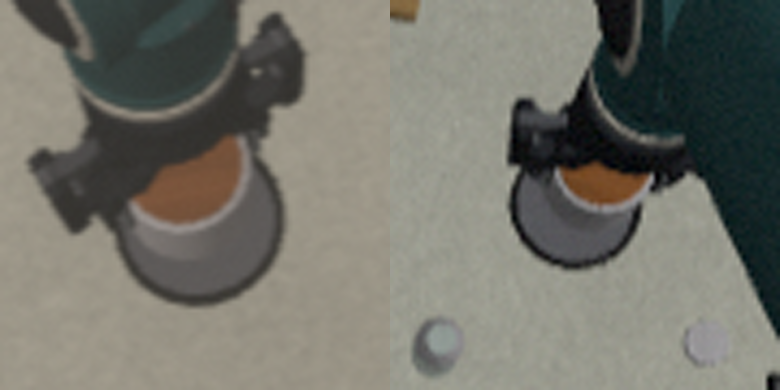

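The round canister hangs squarely above its dish (scene crop dish centre about (202,225)). Lowering.

```bash
python3 -m crank '[[-0.5,-1,20,0],[0,0,15,0],[0,0,8,0],[0,0,1,0],[0,0,0,0]]' |grep con;python3 -m crank '[[0,0,0,0],[0,0,0,0]]' |grep con; python3 go.py 635.9 -92.2 44.7 -3; python3 -m crank '[[0,0,1,0],[0,0,1,0],[0,0,0,0]]' |grep con; python3 go.py 635.9 -92.2 44.7 -3
```

```text
contact_force: [0.7, 0.7, -2.7]
contact_force: [-0.1, 0.5, -3.8]
pos [635.8 -92.3  47. ] yaw -3.0 t 42.9 j1,j7 [ 0.25 -1.71] grip 0.781 46.4 F [-0.1  0.5 -3.8]
turn -0.0 shift [ 0.1 -0.1  2.3]
contact_force: [-0.8, -0.4, 1.6]
pos [635.6 -92.3  44.9] yaw -3.0 t 43.2 j1,j7 [ 0.25 -1.71] grip 0.783 46.8 F [-0.8 -0.4  1.6]
turn -0.0 shift [ 0.3 -0.1  0.2]
```

```bash
python3 -m crank '[[0,0,0.5,0],[0,0,0,0]]' |grep con; python3 -m crank '[[0,0,0,0],[0,0,0,0],[0,0,0,0],[0,0,0,0],[0,0,0,0]]' 0 |grep grip; python3 -m crank '[[0,0,-10,0],[0,0,-25,0],[0,0,-40,0],[0,0,-50,0],[0,0,-50,0]]' |grep contact; python3 -m crank '[[0,0,-40,0],[-40,0,0,0],[-40,0,0,0],[0,0,0,0],[0,0,0,0]]' >/dev/null; python3 - <<'E'
from h import *
cams={k:imaging.camera(k) for k in("scene","top")}
cv2.imwrite("pics/s10.png",cv2.resize(cams["scene"]["image"][130:370,130:450,::-1],(800,600),interpolation=cv2.INTER_CUBIC))
for n,g in dict(oblong=(.4546,-.2664),slim=(.6115,-.2589),round=(.6359,-.0922),smallround=(.4595,.265),square=(.4432,.106)).items():
  for k in cams: print(n,k,locate({k:cams[k]},n+"_c",DIM[n],.004,np.array(g)),locate({k:cams[k]},n+"_holder",HD[n],0,np.array(g)))
E
```

```text
contact_force: [-3.9, 0.0, 5.9]
grip_width: 0.999
grip_force: 0.0
contact_force: [0.2, 0.2, -0.0]
oblong scene (array([ 454.1, -267.7,   -4.2]), np.float64(0.036), [('scene', 0.98, 1437)]) (array([ 456.6, -267. ,   -1.9]), np.float64(0.645), [('scene', 0.85, 742)])
oblong top None (array([ 443.1, -223.2,   35.1]), np.float64(0.849), [('top', 0.59, 195)])
slim scene (array([ 609.6, -260.8,   31.1]), np.float64(0.147), [('scene', 0.9, 327)]) (array([ 614.9, -259.1,   35.3]), np.float64(0.522), [('scene', 0.8, 379)])
slim top None None
round scene (array([637.6, -93.6,  10.8]), np.float64(0.068), [('scene', 0.56, 843)]) (array([637.3, -91.4,  13. ]), np.float64(0.676), [('scene', 0.77, 413)])
round top (array([633. , -94.5,   9.5]), np.float64(0.838), [('top', 0.6, 86)]) (array([631.7, -90.8,  -6.3]), np.float64(0.757), [('top', 0.57, 181)])
smallround scene (array([459.3, 261.6,  11.6]), np.float64(0.081), [('scene', 0.74, 358)]) (array([459.8, 264. ,   9.1]), np.float64(0.808), [('scene', 0.57, 98)])
smallround top (array([459.9, 263.4,  10.2]), np.float64(0.122), [('top', 0.8, 218)]) (array([459.2, 263.8,   6. ]), np.float64(0.554), [('top', 0.77, 206)])
square scene (array([442.8, 104.1, -16.3]), np.float64(0.076), [('scene', 0.63, 490)]) (array([445.5, 105.3,  73.8]), np.float64(0.608), [('scene', 0.69, 296)])
square top (array([442.5, 106.3, -15.9]), np.float64(0.109), [('top', 0.7, 283)]) (array([443. , 106.7,  73.5]), np.float64(0.496), [('top', 0.68, 347)])
```

View pics/s10.png

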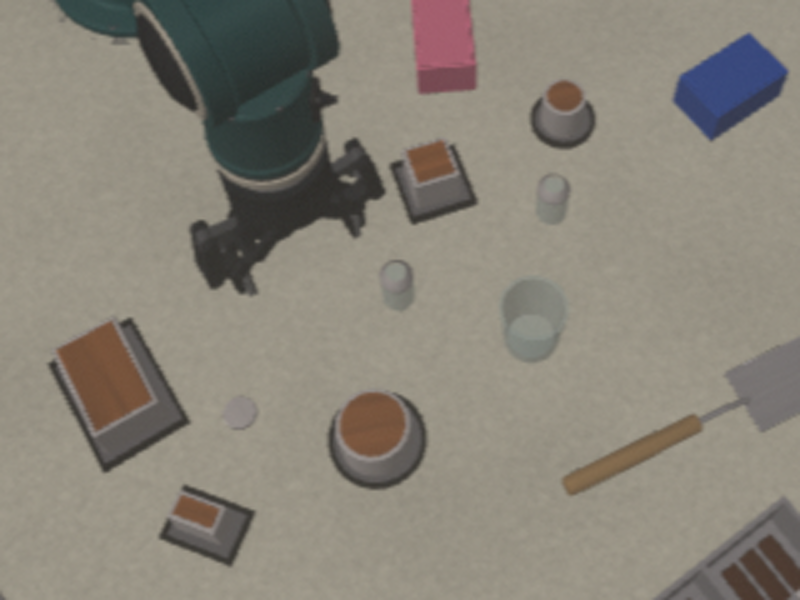

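All five stand upright in their holders: oblong (115,395), slim (205,522), round (377,437), square (433,180) and small round (563,112). The gripper is clear of everything, so I'm handing in.

```bash
python3 -c "
from rig import ctrl
print(ctrl.sign_off())"
```

```text
the job is handed in; nothing more can be done
None
```

All five canisters stand upright in their matching holders, and I handed the job in at about 45 s of the 134 s limit; the hand-in call returned no verdict.

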